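# Point out the tube without its stick

## Task

One cardboard tube in the blue crate has lost its black stick: point it out to the camera by holding the fingertips a few centimetres straight above its open mouth for two seconds, then point in the same way, for two seconds, at the middle of the black stick lying on the white mat, and last press the green button fully down, let it come back up and draw clear. Touch neither tubes, sticks, crate nor mat, do not dip down over any other tube or over the wooden stick as if pointing at it, and leave the red button and everything else alone.

Things in the scene. Friction and masses are not known exactly. Their poses are not given: they have to be found in the camera images.
- crate: blue open crate, 138 x 202 mm, 60 mm high, with dividers making 2 by 3 cells, one tube in each, about 66 mm apart; fixed, but put in a different place and yaw each time; origin at the centre of its underside, on the table
- tube_empty: the tube that has lost its stick: cardboard tube, 46 mm across, 110 mm tall, standing upright in a cell of the crate; origin at the centre of its underside, z up. Open at the top (bore 38 mm), nothing sticks out. It may stand in any cell
- tube_empty_mouth (a point): the centre of the open mouth of the tube without a stick, level with its rim, about 115 mm above the table
- mat: white mat, 120 x 160 mm, 4 mm thick, fixed, in a different place each time; origin at the centre of its underside
- stick_black: loose black stick, 90 x 12 x 12 mm, lying on the white mat along its own x axis; origin at the middle of its underside, 4 mm above the table
- stick_wood: loose brown wooden stick of the same size, lying on the white mat about 80 mm beside the black one; same frame
- panel: yellow button box, 80 x 130 mm, 45 mm high, fixed, in a different place each time, with a green and a red push button on top, 66 mm apart; origin at the centre of its underside
- call_top (a point): centre of the top face of the green push button (32 mm across), pressed straight down
- call (a joint): travel of the green button: 0 m when up, 0.006 m when fully down; a spring of about 5 N at full travel pushes it back up
- stop_top (a point): centre of the top face of the red push button, same size as the green one
- stop (a joint): travel of the red button: 0 m when up, 0.006 m when down
- glue: loose white glue bottle, 60 mm across, 150 mm tall, beyond the crate; origin at the centre of its underside
- pot: loose amber jar with a yellow lid, 70 mm across, 70 mm tall, near the robot on its left; origin at the centre of its underside
- tube_a: complete tube: cardboard tube, 46 mm across, 110 mm tall, standing upright in a cell of the crate; origin at the centre of its underside, z up. A black stick, 10 mm square, stands 25 mm out of its mouth
- tube_b: complete tube: cardboard tube, 46 mm across, 110 mm tall, standing upright in a cell of the crate; origin at the centre of its underside, z up. A black stick, 10 mm square, stands 25 mm out of its mouth
- tube_c: complete tube: cardboard tube, 46 mm across, 110 mm tall, standing upright in a cell of the crate; origin at the centre of its underside, z up. A black stick, 10 mm square, stands 25 mm out of its mouth
- tube_d: complete tube: cardboard tube, 46 mm across, 110 mm tall, standing upright in a cell of the crate; origin at the centre of its underside, z up. A black stick, 10 mm square, stands 25 mm out of its mouth
- tube_e: complete tube: cardboard tube, 46 mm across, 110 mm tall, standing upright in a cell of the crate; origin at the centre of its underside, z up. A black stick, 10 mm square, stands 25 mm out of its mouth
There are look-alikes about, which are no part of the job. Of the things that look like the pot, take the one that is farthest to the robot's left at the start.

How it is judged:
By the outcome, as a careful person would: the job done as asked, in the order asked, and still so for the second after the job is handed in, with the robot touching nothing.
It also fails if it takes over 64 s, if anything falls off the work surface, if the arm or the gripper's body presses on something with over 40 N, if the wrist force passes 120 N, or if a joint passes its speed limit or range.

## Robot

A 6-joint arm with a two-finger parallel gripper is mounted at the origin on the work surface. World frame = base frame: x ahead of the robot, y to its left, z up, the work surface at z = 0. Lengths are in m, angles in rad, forces in N, time in s.
With the tool pointing down it reaches from about 0.25 to 0.775 m from the base axis. Payload 4 kg.
Tool frame: the origin (TCP) lies at the very end of the fingers, on their centre line; the grasp point (between the pads) lies 19 mm behind it; x points along the fingers, y is the direction in which the jaws open and shut, and the axes are right-handed (so a half turn about x gives the same grasp; the last joint's range is limited). The gripper opens to 94 mm and grips with 3 to 60 N. Pads are 16 mm wide; open, the fingers measure 119 mm over their backs; the gripper's body (75 mm by 177 mm) begins 78 mm behind the grasp point.
Start: joints at [-1.205, 0.087, 1.371, -0, 1.684, -0.103], TCP at [0.249, -0.491, 0.17] pointing down, gripper open.
Joint ranges: [-3.1, 3.1], [-0.76, 2.03], [0.27, 2.55], [-1.08, 4.22], [0.17, 2.65], [-2.57, 2.57]. Speed limits (rad/s): [2.79, 2.79, 3.14, 3.14, 3.14, 3.14].

## Interface

Orientations are given as [roll, pitch, yaw] about the fixed x, y, z axes, in that order (R = Rz(yaw) Ry(pitch) Rx(roll)).
In Python, from bench import robot gives the robot as it stands.
- The arm moves only by the tool carry_out, never from a script. Its argument "targets" is a list of rows, each a list of 5 numbers: the closure, from 0 (fully open) to 1 (shut), then the shift along the tool's x, y, z in cm, then the turn about the tool's x in degrees. In form: [[fingers, tx, ty, tz, turn], ...]. A call has 1 to 20 rows; each row shifts and turns the commanded pose from where the row before left it, along the tool's axes as they then stand; what a row does not reach is not made up. A row lasts 1/10 s, in which the tool goes at most 50 mm and 8.59 degrees, less where a joint would pass 70% of its speed; a pose out of reach is approached as far as the arm can. A call is refused whole if a number of a shift passes 5 or a number of a turn 8.59, either way. A call with a gripper value outside its range is refused whole. The fingers move at their own pace and stop on an object; the grip force is fixed at half the most. Time passes only in rows, so rows that do not move let the fingers close. It gives the time, the measured TCP pose, the force and the opening at its end, in the units of the state.
- robot.get_obs(): the state, without advancing time (a new reading comes with each control period).
- robot.snapshot(name): name is "side" or "top" or "wrist"; returns a dict with "image" (400x640x3 uint8, red, green, blue), "camera_matrix" (3x3 intrinsics, pixels), "pose" (4x4, takes a point from camera to world coordinates). Camera axes: x right, y up, looking along -z (the intrinsics and any distortion apply to the point x, -y, -z); pixel columns grow to the right and rows downward; lengths in m; the calibration is good to about 2 mm. A picture is of the moment at which its call begins. There is no depth.
- robot.close_job(): hands the job in, once; it reports no verdict.
The state is a dict: "time": time; "joint_positions": joint angles; "qvel": joint speeds; "joint_torque": joint torques, N m; "tool_pos": TCP position; "ee_rot": TCP orientation; "wrist_force": force on the tool from outside, world axes, zero at the start; "wrist_torque": the same for the moment, N m; "width": finger opening in m.
Only numpy, scipy, OpenCV 4.12 (cv2) and the standard library are available. Lean on these libraries where they do the work, as an engineer would, in place of code of your own. Each camera call takes 0.05 s, during which the arm holds its last target. There are 200 camera calls.

## Working session

There is one attempt and no reset: what is moved stays moved. The work goes in short steps, Python scripts to look and compute and a tool call to move; the robot and the scene stay as the last step left them, time stands still between calls to the robot, and variables do not carry over. Pictures are saved under pics/ and viewed, about 8 in all and at most 12, crops included, and the job is handed in when it is done.

Besides the shell and the picture viewer there is one more tool, called after "Call:" by a JSON object that holds its "name" and its "arguments", one argument or row to a line. carry_out: Moves the arm, as the interface text tells. Its arguments: {"type":"object","properties":{"targets":{"type":"array","items":{"type":"array","items":{"type":"number"}}}},"required":["targets"]}

```bash
mkdir -p pics
cat > h.py <<'E'
import numpy as np, cv2
from bench import robot
def snap(n,f):
    s=robot.snapshot(n); cv2.imwrite('pics/'+f,s['image'][:,:,::-1]); np.savez('pics/'+f+'.npz',K=s['camera_matrix'],P=s['pose']); return s
def px2w(f,u,v,z):
    d=np.load('pics/'+f+'.npz');K,P=d['K'],d['P']
    r=np.linalg.inv(K)@[u,v,1]; r=P[:3,:3]@[r[0],-r[1],-r[2]]; o=P[:3,3]
    return (o+r*(z-o[2])/r[2]).round(4)
def w2px(f,p):
    d=np.load('pics/'+f+'.npz');K,P=d['K'],d['P']
    c=P[:3,:3].T@(np.array(p)-P[:3,3]); q=K@[c[0],-c[1],-c[2]]; return (q[:2]/q[2]).round(1)
E
python3 - <<'E'
from h import *
s=snap('top','t1.png');print(s['pose'].round(3),s['camera_matrix'].round(1), [k for k in s])
snap('side','s1.png')
o=robot.get_obs();print(o)
E
```

```text
[[ 0.027  0.985 -0.169  0.317]
 [-0.999  0.03   0.014  0.084]
 [ 0.019  0.169  0.985  1.333]
 [ 0.     0.     0.     1.   ]] [[514.7   0.  319.3]
 [  0.  514.7 194.1]
 [  0.    0.    1. ]] ['image', 'camera_matrix', 'pose']
{'time': 0.1, 'joint_positions': array([-1.20507904e+00,  8.78856824e-02,  1.37210017e+00, -1.25100619e-05,
        1.68358216e+00, -1.03102781e-01]), 'qvel': array([ 0.00018009, -0.00256407, -0.00246334, -0.00043918,  0.00178438,
        0.00057995]), 'joint_torque': array([ 2.67229654e-03, -3.41254842e+01, -3.03300083e+01,  7.20505952e-02,
        3.04658781e-02, -9.63983666e-05]), 'tool_pos': array([ 0.24829775, -0.49013582,  0.16912027]), 'ee_rot': array([-1.66760495,  1.56882094,  1.94280637]), 'wrist_force': array([0.53655643, 0.44829426, 0.12766104]), 'wrist_torque': array([-0.02710292, -0.00419719,  0.0209843 ]), 'width': 0.09402075260772844}
```

View pics/t1.png

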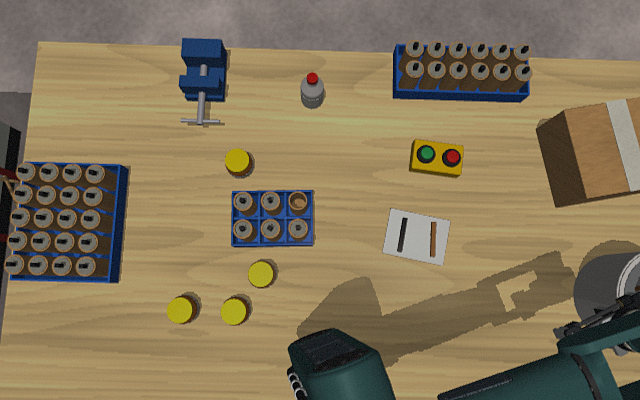

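View pics/s1.png

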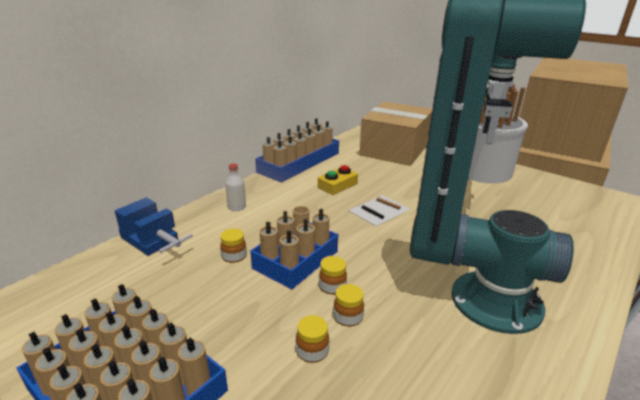

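The top view shows the small crate with the empty tube near (298,201), the mat near (417,237) with the black stick on its left, and the green button near (426,154). The side view agrees that the far-right tube is the one without a stick. I'll enlarge that area next.

Run:
```python
from h import *
im=cv2.imread('pics/t1.png')
c=cv2.resize(im[130:280,220:480],None,fx=3,fy=3,interpolation=cv2.INTER_CUBIC);cv2.imwrite('pics/c1.png',c)
for n,u,v,z in [('empty',299,201,.115),('black',402,234.5,.016),('wood',433.5,238.5,.016),('green',426,154,.05),('red',452,157,.05),('mat',417,237,.004),('crate',273,219,.06)]: print(n,px2w('t1.png',u,v,z))
print(w2px('t1.png',[.248,-.49,.169]),w2px('t1.png',[0,0,0]))
```

```text
empty [0.5081 0.1143 0.115 ]
black [ 0.4446 -0.1505  0.016 ]
wood [ 0.4366 -0.2317  0.016 ]
green [ 0.6506 -0.2064  0.05  ]
red [ 0.6448 -0.2735  0.05  ]
mat [ 0.4404 -0.1917  0.004 ]
crate [0.4695 0.1787 0.06  ]
[566.6 321. ] [339.5 414.5]
```

View pics/c1.png

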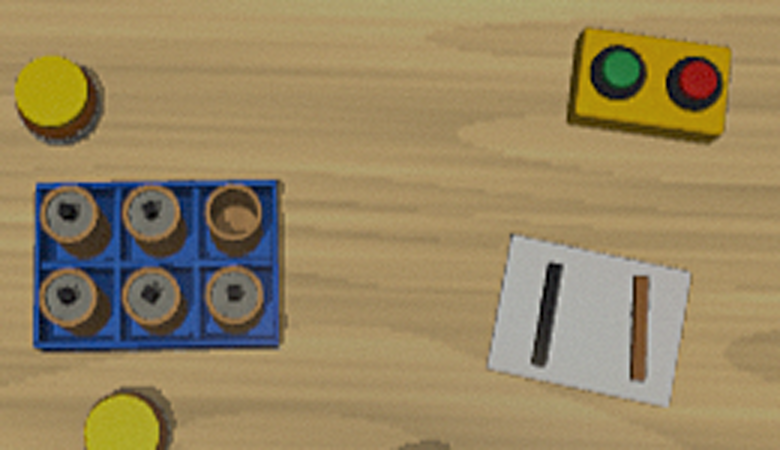

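```bash
cat >> h.py <<'E'
from scipy.spatial.transform import Rotation as Ro
def to(p):
    o=robot.get_obs(); R=Ro.from_euler('xyz',o['ee_rot']).as_matrix()
    print('t',round(o['time'],2),'at',o['tool_pos'].round(4),'shift cm',(R.T@(np.array(p)-o['tool_pos'])*100).round(2),'F',o['wrist_force'].round(1)); return R
E
python3 - <<'E'
from h import *
for n,u,v,z in [('empty',297.7,200.7,.115),('black',402.3,235,.016),('green',427.3,153,.06)]: print(n,px2w('t1.png',u,v,z))
print(to([.508,.115,.25]).round(3))
E
```

```text
empty [0.5087 0.1174 0.115 ]
black [ 0.4433 -0.1513  0.016 ]
green [ 0.6507 -0.2075  0.06  ]
t 0.1 at [ 0.2483 -0.4901  0.1691] shift cm [ -8.   -42.27 -50.51] F [0.5 0.4 0.1]
[[-0.001  0.452 -0.892]
 [ 0.002 -0.892 -0.452]
 [-1.    -0.002 -0.   ]]
```

Call:
{"name": "carry_out", "arguments": {
  "targets": [
    [1,-4,0,0,0],
    [1,-4,0,0,0],
    [1,0,-2.5,-3,0],
    [1,0,-2.5,-3,0],
    [1,0,-2.5,-3,0],
    [1,0,-2.5,-3,0],
    [1,0,-2.5,-3,0],
    [1,0,-2.5,-3,0],
    [1,0,-2.5,-3,0],
    [1,0,-2.5,-3,0],
    [1,0,-2.5,-3,0],
    [1,0,-2.5,-3,0],
    [1,0,-2.5,-3,0],
    [1,0,-2.5,-3,0],
    [1,0,-2.5,-3,0],
    [1,0,-2.5,-3,0],
    [1,0,-2.5,-3,0],
    [1,0,0,0,0],
    [1,0,0,0,0],
    [1,0,0,0,0]
  ]
}}

```text
time: 2.1
tool_pos: [0.4802, 0.0463, 0.25]
ee_rot: [0.366, 1.57, -2.307]
wrist_force: [0.1, 0.1, -0.3]
width: 0.0005
```

Run:
```python
from h import *
R=to([.5087,.1174,.25]);print(R.round(3),robot.get_obs()['width'])
snap('wrist','w1.png'); print(w2px('w1.png',[.5087,.1174,.115]), w2px('w1.png',[.5087,.1174,.005]))
```

```text
t 2.1 at [0.4802 0.0463 0.25  ] shift cm [-0.01 -5.06 -5.75] F [ 0.1  0.1 -0.3]
[[-0.001  0.451 -0.893]
 [-0.001 -0.893 -0.451]
 [-1.     0.     0.001]] 0.00045913464613907756
[276.4 142.2] [286.3 139.3]
```

View pics/w1.png

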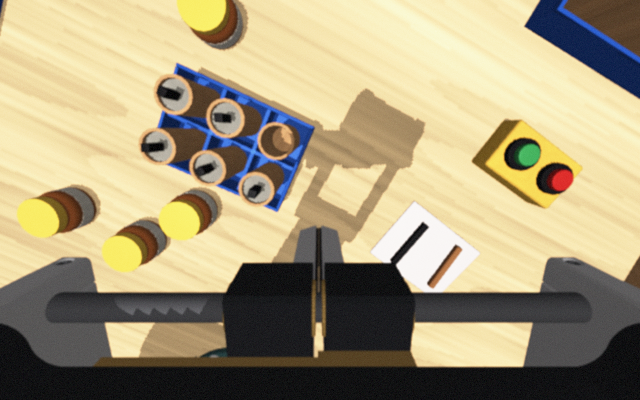

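The wrist view shows the open mouth at about (279,141), 3 px from the prediction, with the black stick's middle at (409,243) and the green button at (525,154). I'll compute positions from this view to cross-check the top camera.

Run:
```python
from h import *
for n,u,v,z in [('empty',279,141,.115),('black',409,243,.016),('green',525,154,.06)]: print(n,px2w('w1.png',u,v,z))
to([.5095,.116,.25])
```

```text
empty [0.5114 0.1151 0.115 ]
black [ 0.4468 -0.1475  0.016 ]
green [ 0.6492 -0.2021  0.06  ]
t 2.15 at [0.4802 0.0461 0.2501] shift cm [ 0.01 -4.93 -5.77] F [-0.5 -0.3 -0.1]
```

Call:
{"name": "carry_out", "arguments": {
  "targets": [
    [1,0,-2.5,-2.9,0],
    [1,0,-2.5,-2.9,0],
    [1,0,0,0,0],
    [1,0,0,0,0],
    [1,2.5,0,0,0],
    [1,2.5,0,0,0],
    [1,2.5,0,0,0],
    [1,2.5,0,0,0]
  ]
}}

```text
time: 2.95
tool_pos: [0.5094, 0.1159, 0.1498]
ee_rot: [2.062, 1.57, -0.613]
wrist_force: [-0.4, -0.1, 0.5]
width: 0.0004
```

Run:
```python
from h import *
to([.51,.116,.15]); snap('wrist','w2.png')
s=snap('top','t2.png');im=cv2.imread('pics/w2.png');t=cv2.resize(cv2.imread('pics/t2.png')[150:275,220:420],(640,400));cv2.imwrite('pics/m2.png',cv2.resize(np.vstack([im,t]),(480,600)))
```

```text
t 2.95 at [0.5094 0.1159 0.1498] shift cm [-0.02  0.01 -0.06] F [-0.4 -0.1  0.5]
```

View pics/m2.png

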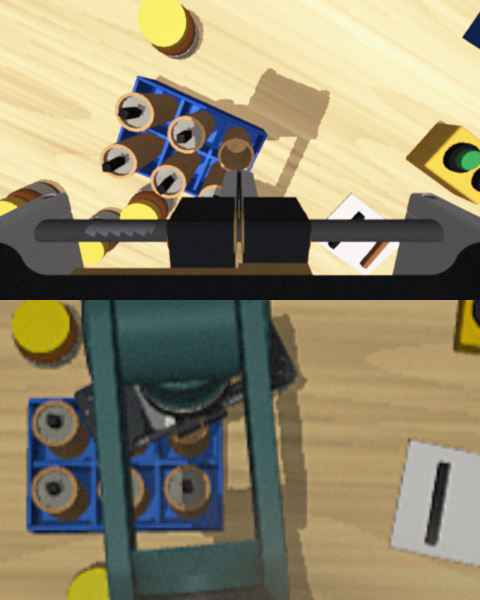

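The wrist view shows the fingertips just in front of the open mouth, whose centre is at about (315,205) full-scale. That suits a point directly above it, so I'll check numerically before holding.

Run:
```python
from h import *
print(w2px('w2.png',[.5094,.1159,.15]),w2px('w2.png',[.5094,.1159,.115]),px2w('w2.png',315,205,.115))
```

```text
[317.  221.8] [317.1 209.8] [0.5127 0.1197 0.115 ]
```

Call:
{"name": "carry_out", "arguments": {
  "targets": [
    [1,0,0,-0.2,0],
    [1,0,0,0,0],
    [1,0,0,0,0],
    [1,0,0,0,0],
    [1,0,0,0,0],
    [1,0,0,0,0],
    [1,0,0,0,0],
    [1,0,0,0,0],
    [1,0,0,0,0],
    [1,0,0,0,0],
    [1,0,0,0,0],
    [1,0,0,0,0],
    [1,0,0,0,0],
    [1,0,0,0,0],
    [1,0,0,0,0],
    [1,0,0,0,0],
    [1,0,0,0,0],
    [1,0,0,0,0],
    [1,0,0,0,0],
    [1,0,0,0,0]
  ]
}}

```text
time: 5.05
tool_pos: [0.5115, 0.1189, 0.1502]
ee_rot: [1.685, 1.571, -0.988]
wrist_force: [0.6, -0.2, 0.5]
width: 0.0003
```

Call:
{"name": "carry_out", "arguments": {
  "targets": [
    [1,0,0,0,0],
    [1,0,0,0,0],
    [1,0,0,0,0],
    [1,0,0,0,0],
    [1,0,0,0,0],
    [1,0,0,0,0],
    [1,-3,0,0,0],
    [1,-3,0,0,0],
    [1,-3,0,0,0],
    [1,0,0,0,0],
    [1,0,0,0,0]
  ]
}}

```text
time: 6.15
tool_pos: [0.5118, 0.1189, 0.2404]
ee_rot: [2.718, 1.569, 0.045]
wrist_force: [-0.7, -0.2, 0.8]
width: 0.0004
```

Run:
```python
from h import *
to([.445,-.1495,.24])
```

```text
t 6.15 at [0.5118 0.1189 0.2404] shift cm [ 0.03 20.93 18.08] F [-0.7 -0.2  0.8]
```

Call:
{"name": "carry_out", "arguments": {
  "targets": [
    [1,0,3,2.6,0],
    [1,0,3,2.6,0],
    [1,0,3,2.6,0],
    [1,0,3,2.6,0],
    [1,0,3,2.6,0],
    [1,0,3,2.6,0],
    [1,0,3,2.6,0],
    [1,0,0,0,0],
    [1,0,0,0,0],
    [1,3,0,0,0],
    [1,3,0,0,0],
    [1,3,0,0,0],
    [1,3,0,0,0],
    [1,0,0,0,0],
    [1,0,0,0,0]
  ]
}}

```text
time: 7.65
tool_pos: [0.4438, -0.1494, 0.1198]
ee_rot: [-1.063, 1.569, 2.549]
wrist_force: [0.2, 0.3, 0.5]
width: 0.0006
```

Run:
```python
from h import *
to([.445,-.1495,.055]); snap('wrist','w3.png'); print(w2px('w3.png',[.445,-.1495,.016]),w2px('w3.png',robot.get_obs()['tool_pos']))
```

```text
t 7.65 at [ 0.4438 -0.1494  0.1198] shift cm [ 6.48  0.07 -0.11] F [0.2 0.3 0.5]
[318.1 192.6] [318.3 221.6]
```

View pics/w3.png

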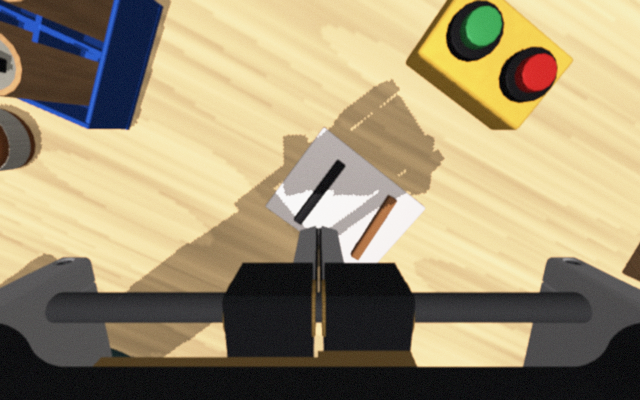

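The wrist view shows the black stick running from (341,162) to (299,222), so its middle is (320,192) against a predicted (318,193). I'll lower 7 cm and hold.

Call:
{"name": "carry_out", "arguments": {
  "targets": [
    [1,2.5,0,0,0],
    [1,2.5,0,0,0],
    [1,2,0,0,0],
    [1,0,0,0,0],
    [1,0,0,0,0],
    [1,0,0,0,0],
    [1,0,0,0,0],
    [1,0,0,0,0],
    [1,0,0,0,0],
    [1,0,0,0,0],
    [1,0,0,0,0],
    [1,0,0,0,0],
    [1,0,0,0,0],
    [1,0,0,0,0],
    [1,0,0,0,0],
    [1,0,0,0,0],
    [1,0,0,0,0],
    [1,0,0,0,0],
    [1,0,0,0,0],
    [1,0,0,0,0]
  ]
}}

```text
time: 9.7
tool_pos: [0.444, -0.1507, 0.0502]
ee_rot: [1.54, 1.571, -1.133]
wrist_force: [0.7, 0.4, -0.2]
width: 0.0005
```

Call:
{"name": "carry_out", "arguments": {
  "targets": [
    [1,0,0,0,0],
    [1,0,0,0,0],
    [1,0,0,0,0],
    [1,0,0,0,0],
    [1,0,0,0,0],
    [1,0,0,0,0],
    [1,0,0,0,0],
    [1,0,0,0,0],
    [1,0,0,0,0],
    [1,-3,0,0,0],
    [1,-3,0,0,0],
    [1,-3,0,0,0],
    [1,-3,0,0,0],
    [1,0,0,0,0],
    [1,0,0,0,0]
  ]
}}

```text
time: 11.2
tool_pos: [0.4442, -0.1508, 0.1704]
ee_rot: [2.163, 1.57, -0.51]
wrist_force: [0.8, 0.6, -0.8]
width: 0.0008
```

Run:
```python
from h import *
for z in (.05,.06,.07): print(px2w('w3.png',482,24,z),px2w('t1.png',427.3,153,z),px2w('w1.png',526,154,z))
to([.650,-.205,.17])
```

```text
[ 0.6584 -0.2073  0.05  ] [ 0.6533 -0.2098  0.05  ] [ 0.6524 -0.2104  0.05  ]
[ 0.6531 -0.2042  0.06  ] [ 0.6507 -0.2075  0.06  ] [ 0.6498 -0.2034  0.06  ]
[ 0.6479 -0.201   0.07  ] [ 0.6481 -0.2052  0.07  ] [ 0.6472 -0.1965  0.07  ]
t 11.2 at [ 0.4442 -0.1508  0.1704] shift cm [  0.06  14.13 -15.91] F [ 0.8  0.6 -0.8]
```

Call:
{"name": "carry_out", "arguments": {
  "targets": [
    [1,0,2.8,-3.2,0],
    [1,0,2.8,-3.2,0],
    [1,0,2.8,-3.2,0],
    [1,0,2.8,-3.2,0],
    [1,0,2.9,-3.1,0],
    [1,0,0,0,0],
    [1,0,0,0,0],
    [1,2.5,0,0,0],
    [1,2.5,0,0,0],
    [1,0,0,0,0],
    [1,0,0,0,0]
  ]
}}

```text
time: 12.3
tool_pos: [0.6482, -0.2042, 0.1208]
ee_rot: [-0.74, 1.57, 2.87]
wrist_force: [0.1, 0.0, -0.2]
width: 0.0001
```

Run:
```python
from h import *
to([.650,-.205,.062]); snap('wrist','w4.png'); print(w2px('w4.png',[.65,-.205,.062]),w2px('w4.png',robot.get_obs()['tool_pos']))
cv2.imwrite('pics/c4.png',cv2.resize(cv2.imread('pics/w4.png')[100:300,200:460],None,fx=3,fy=3))
```

```text
t 12.3 at [ 0.6482 -0.2042  0.1208] shift cm [ 5.88  0.16 -0.13] F [ 0.1  0.  -0.2]
[318.9 202.1] [318.  221.4]
```

View pics/c4.png

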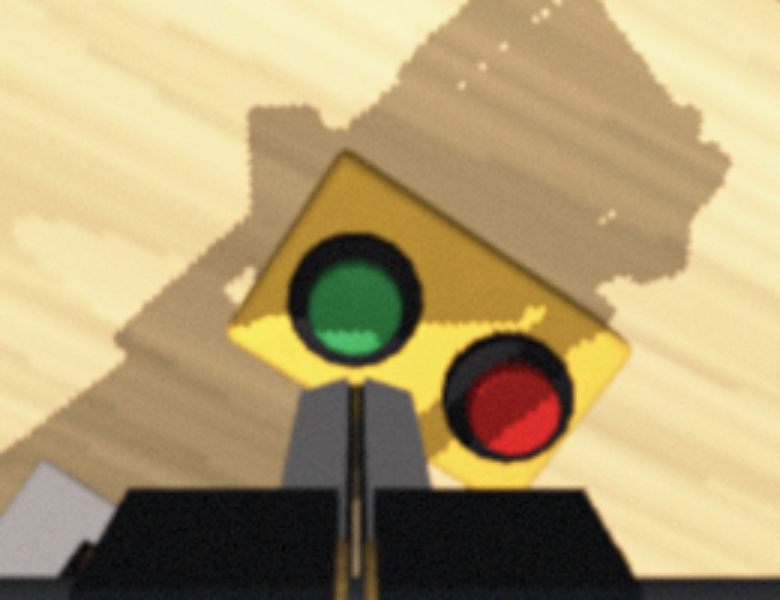

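The crop puts the green button top at (318,202), matching the prediction. The red button is well clear of the fingertips, so I'll descend in small steps.

Call:
{"name": "carry_out", "arguments": {
  "targets": [
    [1,0,0.15,-0.15,0],
    [1,2,0,0,0],
    [1,2,0,0,0],
    [1,0,0,0,0],
    [1,0,0,0,0],
    [1,0,0,0,0]
  ]
}}

```text
time: 12.95
tool_pos: [0.6527, -0.2058, 0.0825]
ee_rot: [2.269, 1.567, -0.403]
wrist_force: [0.6, 0.3, 1.3]
width: 0.0003
```

Call:
{"name": "carry_out", "arguments": {
  "targets": [
    [1,0.3,0,0,0],
    [1,0.3,0,0,0],
    [1,0.3,0,0,0],
    [1,0.3,0,0,0],
    [1,0,0,0,0],
    [1,0,0,0,0]
  ]
}}

```text
time: 13.55
tool_pos: [0.6514, -0.2053, 0.0679]
ee_rot: [-0.717, 1.57, 2.893]
wrist_force: [-0.1, -0.3, 0.4]
width: 0.0008
```

Call:
{"name": "carry_out", "arguments": {
  "targets": [
    [1,0.3,0,0,0],
    [1,0.3,0,0,0],
    [1,0,0,0,0],
    [1,0,0,0,0],
    [1,0,0,0,0]
  ]
}}

```text
time: 14.05
tool_pos: [0.6516, -0.2053, 0.0623]
ee_rot: [2.0, 1.571, -0.673]
wrist_force: [-0.2, -0.0, 0.5]
width: 0.0004
```

Call:
{"name": "carry_out", "arguments": {
  "targets": [
    [1,0.2,0,0,0],
    [1,0,0,0,0],
    [1,0,0,0,0]
  ]
}}

```text
time: 14.35
tool_pos: [0.6515, -0.2053, 0.0601]
ee_rot: [-0.53, 1.571, 3.08]
wrist_force: [0.3, 0.0, -0.2]
width: 0.0005
```

Call:
{"name": "carry_out", "arguments": {
  "targets": [
    [1,0.2,0,0,0],
    [1,0,0,0,0],
    [1,0,0,0,0]
  ]
}}

```text
time: 14.65
tool_pos: [0.6515, -0.2053, 0.058]
ee_rot: [-0.5, 1.571, 3.111]
wrist_force: [0.4, -0.7, 0.5]
width: 0.0005
```

Call:
{"name": "carry_out", "arguments": {
  "targets": [
    [1,0.2,0,0,0],
    [1,0,0,0,0],
    [1,0,0,0,0]
  ]
}}

```text
time: 14.95
tool_pos: [0.6514, -0.2053, 0.056]
ee_rot: [-0.531, 1.571, 3.08]
wrist_force: [-0.3, 1.0, 0.0]
width: 0.0008
```

Call:
{"name": "carry_out", "arguments": {
  "targets": [
    [1,0.2,0,0,0],
    [1,0,0,0,0],
    [1,0,0,0,0]
  ]
}}

```text
time: 15.25
tool_pos: [0.6515, -0.2053, 0.0541]
ee_rot: [-0.505, 1.571, 3.105]
wrist_force: [0.8, 1.0, -1.4]
width: 0.0004
```

Call:
{"name": "carry_out", "arguments": {
  "targets": [
    [1,0.2,0,0,0],
    [1,0,0,0,0],
    [1,0,0,0,0]
  ]
}}

```text
time: 15.55
tool_pos: [0.6515, -0.2053, 0.052]
ee_rot: [-0.589, 1.571, 3.021]
wrist_force: [0.2, 0.2, -0.3]
width: 0.0006
```

Call:
{"name": "carry_out", "arguments": {
  "targets": [
    [1,0.2,0,0,0],
    [1,0,0,0,0],
    [1,0,0,0,0]
  ]
}}

```text
time: 15.85
tool_pos: [0.6515, -0.2053, 0.05]
ee_rot: [-0.508, 1.571, 3.102]
wrist_force: [0.1, 1.3, -0.6]
width: 0.0004
```

Run:
```python
from h import *
F=[]
for i in range(6):
    s=snap('wrist','w5.png'); F.append(robot.get_obs()['wrist_force'])
print(np.mean(F,0).round(2),robot.get_obs()['tool_pos'])
cv2.imwrite('pics/c5.png',cv2.resize(cv2.imread('pics/w5.png')[140:300,220:440],None,fx=3,fy=3))
```

```text
[-0.    0.51  0.36] [ 0.65156414 -0.20532775  0.05025469]
```

View pics/c5.png

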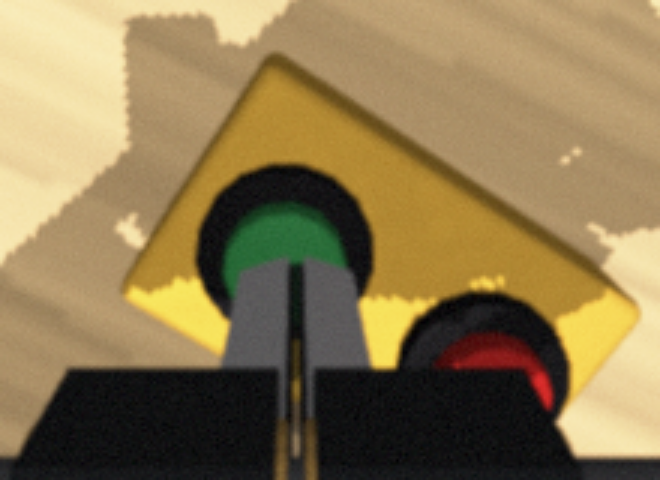

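The crop shows the fingertips over the green cap with no measured contact force yet. I'll keep going down in small steps.

Call:
{"name": "carry_out", "arguments": {
  "targets": [
    [1,0.2,0,0,0],
    [1,0,0,0,0],
    [1,0,0,0,0]
  ]
}}

```text
time: 16.45
tool_pos: [0.6514, -0.2053, 0.048]
ee_rot: [-0.555, 1.571, 3.055]
wrist_force: [0.3, -0.6, -0.1]
width: 0.0004
```

```bash
cat > f.py <<'E'
from h import *
F=[]
for i in range(6):
    robot.snapshot('wrist'); F.append(robot.get_obs()['wrist_force'])
o=robot.get_obs();print(np.mean(F,0).round(2),o['tool_pos'].round(4),o['joint_torque'].round(2),round(o['time'],2))
E
python3 f.py
python3 - <<'E'
from h import *
p=robot.get_obs()['tool_pos']
s=snap('side','s5.png');print(w2px('s5.png',p))
u,v=w2px('s5.png',p).astype(int)
c=s['image'][v-50:v+40,u-60:u+60,::-1]
cv2.imwrite('pics/c6.png',cv2.resize(c,None,fx=6,fy=6,interpolation=cv2.INTER_CUBIC))
E
```

```text
[-0.06 -0.42  0.06] [ 0.6516 -0.2053  0.0483] [-0.000e+00 -4.734e+01 -2.947e+01  7.000e-02 -4.000e-02 -0.000e+00] 16.75
[331.3 175.8]
```

View pics/c6.png

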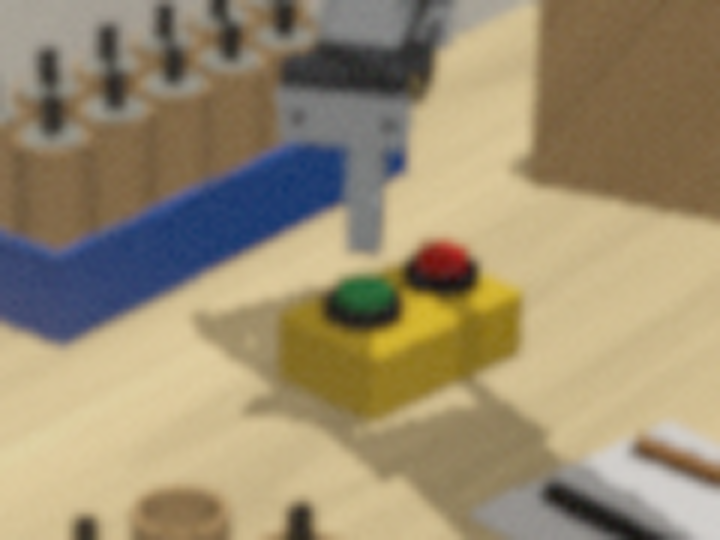

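The side view shows the real fingertips clearly above the button, at crop (365,248), although the reported TCP projects onto the button itself at (360,300). I'll triangulate the real tip.

Run:
```python
from h import *
from scipy.optimize import least_squares
s=snap('wrist','w6.png')
p=robot.get_obs()['tool_pos']
u0,v0=331,175
side=np.array([u0-60+365/6,v0-50+250/6]); 
print('side tip',side,'green px pred',w2px('s5.png',[.65,-.205,.062]),'seen',u0-60+365/6,v0-50+292/6)
for wr in ([318,227],[318,230]):
    r=least_squares(lambda q: np.r_[w2px('s5.png',q)-side, w2px('w6.png',q)-wr],p,diff_step=1e-2); print(wr,r.x.round(4),r.fun.round(2))
for dz in (0,.01,.02,.03,.04): print(dz,w2px('s5.png',p+[0,0,dz]),w2px('w6.png',p+[0,0,dz]))
```

```text
side tip [331.83333333 166.66666667] green px pred [331.7 172.3] seen 331.8333333333333 173.66666666666666
[318, 227] [ 0.657  -0.2035  0.0784] [-1.83  0.83  0.1   0.6 ]
[318, 230] [ 0.6558 -0.2042  0.0799] [-1.43  0.53  0.1   0.2 ]
0 [331.3 175.8] [317.  221.7]
0.01 [331.4 173.1] [316.9 225.8]
0.02 [331.5 170.5] [316.9 230.3]
0.03 [331.6 167.9] [316.8 235.2]
0.04 [331.7 165.2] [316.7 240.6]
```

Call:
{"name": "carry_out", "arguments": {
  "targets": [
    [1,-2.5,0,0,0],
    [1,-2.5,0,0,0],
    [1,-2.5,0,0,0],
    [1,-2.5,0,0,0],
    [1,0,0,0,0],
    [1,0,0,0,0]
  ]
}}

```text
time: 17.45
tool_pos: [0.6517, -0.2054, 0.1483]
ee_rot: [2.208, 1.57, -0.465]
wrist_force: [0.2, -0.1, -0.2]
width: 0.0003
```

Run:
```python
from h import *
snap('side','a1.png'); print(robot.get_obs()['tool_pos'],robot.get_obs()['width'])
```

```text
[ 0.65099382 -0.2050881   0.14668311] 0.00036778699752579714
```

Call:
{"name": "carry_out", "arguments": {
  "targets": [
    [0,0,0,0,0],
    [0,0,0,0,0],
    [0,0,0,0,0],
    [0,0,0,0,0],
    [0,0,0,0,0],
    [0,0,0,0,0],
    [0,0,0,0,0],
    [0,0,0,0,0]
  ]
}}

```text
time: 18.3
tool_pos: [0.6516, -0.2053, 0.1483]
ee_rot: [2.106, 1.571, -0.567]
wrist_force: [0.6, 0.4, 0.7]
width: 0.0609
```

Run:
```python
from h import *
snap('side','a2.png'); o=robot.get_obs();p=o['tool_pos'];print(p,o['width'])
u,v=w2px('a2.png',p);print(u,v)
L=[]
for f in ('a1.png','a2.png'):
    im=cv2.imread('pics/'+f); x,y=int(u)-32,int(v)-50
    c=cv2.resize(im[y:y+75,x:x+64],None,fx=6,fy=6,interpolation=cv2.INTER_CUBIC)
    q=(int((u-x)*6),int((v-y)*6)); cv2.circle(c,q,4,(255,0,255),1); L.append(c)
cv2.imwrite('pics/a.png',np.hstack(L))
print(w2px('a2.png',p+[0,0,.03]))
```

```text
[ 0.65157467 -0.20533037  0.14827223] 0.06521769357730542
332.2 148.8
[332.5 140.3]
```

View pics/a.png

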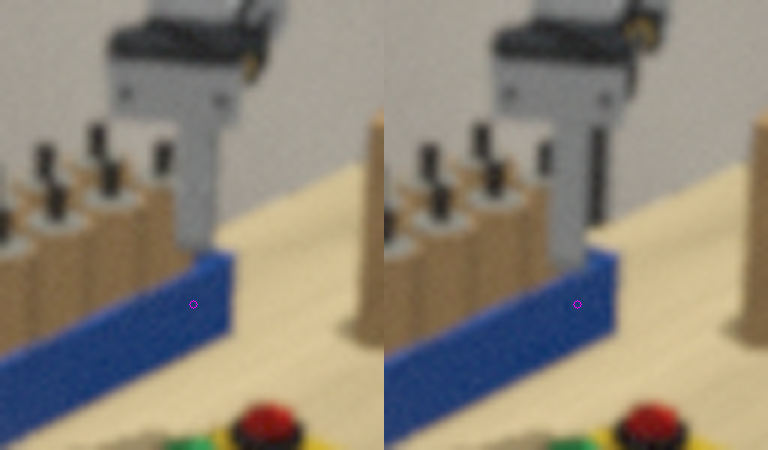

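Physically, the reported TCP reached z = 0.048 without touching a button above a 45 mm box. The cameras agree, so the real fingertips are about 30 mm above the reported TCP (parallel fingers, same whether open or closed). My pointing was therefore about 6.5 cm high, so I'll redo both points about 3 cm lower before pressing.

Call:
{"name": "carry_out", "arguments": {
  "targets": [
    [1,-3,0,0,0],
    [1,-3,0,0,0],
    [1,-2,0,0,0],
    [1,0,0,0,0],
    [1,0,0,0,0],
    [1,0,0,0,0],
    [1,0,0,0,0],
    [1,0,0,0,0]
  ]
}}

```text
time: 19.15
tool_pos: [0.651, -0.2051, 0.2265]
ee_rot: [-0.83, 1.568, 2.78]
wrist_force: [1.1, -0.1, 0.5]
width: 0.0082
```

Run:
```python
from h import *
to([.5105,.1175,.225])
```

```text
t 19.15 at [ 0.651  -0.2051  0.2265] shift cm [  0.22 -35.13  -2.04] F [ 1.1 -0.1  0.5]
```

Call:
{"name": "carry_out", "arguments": {
  "targets": [
    [1,0,-3.5,-0.2,0],
    [1,0,-3.5,-0.2,0],
    [1,0,-3.5,-0.2,0],
    [1,0,-3.5,-0.2,0],
    [1,0,-3.5,-0.2,0],
    [1,0,-3.5,-0.2,0],
    [1,0,-3.5,-0.2,0],
    [1,0,-3.5,-0.2,0],
    [1,0,-3.5,-0.2,0],
    [1,0,-3.6,-0.2,0],
    [1,0,0,0,0],
    [1,0,0,0,0],
    [1,0,0,0,0]
  ]
}}

```text
time: 20.45
tool_pos: [0.511, 0.1161, 0.2278]
ee_rot: [0.605, 1.57, -2.068]
wrist_force: [0.9, 0.3, 0.5]
width: 0.0007
```

Run:
```python
from h import *
to([.5105,.1175,.120])
```

```text
t 20.45 at [0.511  0.1161 0.2278] shift cm [10.78 -0.16 -0.02] F [0.9 0.3 0.5]
```

Going down to about 0.12 reported and checking in one composed picture (side and wrist).

Call:
{"name": "carry_out", "arguments": {
  "targets": [
    [1,2.5,-0.15,0,0],
    [1,2.5,0,0,0],
    [1,2.5,0,0,0],
    [1,2.5,0,0,0],
    [1,0.5,0,0,0],
    [1,0,0,0,0],
    [1,0,0,0,0]
  ]
}}

```text
time: 21.15
tool_pos: [0.5112, 0.1177, 0.1245]
ee_rot: [2.717, 1.569, 0.043]
wrist_force: [0.2, 0.4, -0.4]
width: 0.0004
```

Run:
```python
from h import *
to([.5105,.1175,.12]); snap('side','b1.png'); snap('wrist','b2.png')
m=w2px('b1.png',[.5105,.1175,.115]);print('mouth side',m, 'mouth wrist',w2px('b2.png',[.5105,.1175,.115]))
x,y=int(m[0])-33,int(m[1])-50
a=cv2.resize(cv2.imread('pics/b1.png')[y:y+75,x:x+66],(396,450),interpolation=cv2.INTER_CUBIC)
b=cv2.resize(cv2.imread('pics/b2.png')[130:280,254:386],(396,450),interpolation=cv2.INTER_CUBIC)
cv2.imwrite('pics/b.png',np.hstack([a,b])); print(x,y)
```

```text
t 21.15 at [0.5112 0.1177 0.1245] shift cm [ 0.45 -0.01  0.07] F [ 0.2  0.4 -0.4]
mouth side [301.3 208.2] mouth wrist [317.  219.1]
268 158
```

View pics/b.png

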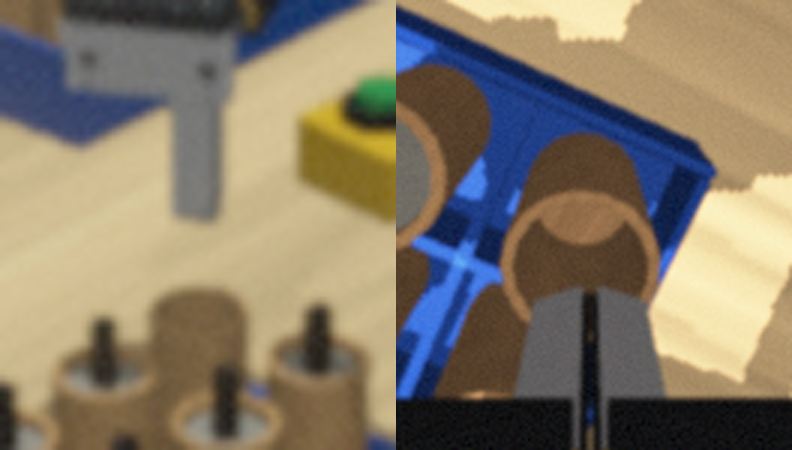

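Run:
```python
from h import *
for z in (.115,.145,.155,.165,.175): print(z,(w2px('b1.png',[.5105,.1175,z])-[268,158])*6, (w2px('b2.png',[.5105,.1175,z])-[254,130])*3)
to([.51,.1175,.11])
```

```text
0.115 [199.8 301.2] [189.  267.3]
0.145 [199.2 243. ] [188.7 304.5]
0.155 [199.2 223.2] [188.4 319.2]
0.165 [198.6 203.4] [188.1 335.7]
0.175 [198.6 183.6] [188.1 353.7]
t 21.25 at [0.5114 0.1181 0.125 ] shift cm [ 1.5  -0.01  0.16] F [0.1 1.3 0.5]
```

The tip is at crop y≈217, so its true z is about 0.158, 43 mm above the mouth. I'll go 1 cm lower, shift 2 mm sideways and hold.

Call:
{"name": "carry_out", "arguments": {
  "targets": [
    [1,1,-0.2,0,0],
    [1,0,0,0,0],
    [1,0,0,0,0],
    [1,0,0,0,0],
    [1,0,0,0,0],
    [1,0,0,0,0],
    [1,0,0,0,0],
    [1,0,0,0,0],
    [1,0,0,0,0],
    [1,0,0,0,0],
    [1,0,0,0,0],
    [1,0,0,0,0],
    [1,0,0,0,0],
    [1,0,0,0,0],
    [1,0,0,0,0],
    [1,0,0,0,0],
    [1,0,0,0,0],
    [1,0,0,0,0],
    [1,0,0,0,0],
    [1,0,0,0,0]
  ]
}}

```text
time: 23.25
tool_pos: [0.5092, 0.12, 0.1132]
ee_rot: [1.49, 1.571, -1.183]
wrist_force: [-0.8, 0.1, -0.1]
width: 0.0004
```

Call:
{"name": "carry_out", "arguments": {
  "targets": [
    [1,0,0,0,0],
    [1,0,0,0,0],
    [1,0,0,0,0],
    [1,0,0,0,0],
    [1,0,0,0,0],
    [1,0,0,0,0],
    [1,0,0,0,0],
    [1,0,0,0,0],
    [1,-3,0,0,0],
    [1,-3,0,0,0],
    [1,-3,0,0,0],
    [1,0,0,0,0],
    [1,0,0,0,0]
  ]
}}

```text
time: 24.55
tool_pos: [0.5095, 0.12, 0.2035]
ee_rot: [2.733, 1.569, 0.06]
wrist_force: [-1.1, -0.2, 0.0]
width: 0.0007
```

Run:
```python
from h import *
to([.445,-.1495,.205])
```

```text
t 24.55 at [0.5095 0.12   0.2035] shift cm [-0.16 21.13 17.93] F [-1.1 -0.2  0. ]
```

Call:
{"name": "carry_out", "arguments": {
  "targets": [
    [1,0,3,2.6,0],
    [1,0,3,2.6,0],
    [1,0,3,2.6,0],
    [1,0,3,2.6,0],
    [1,0,3,2.6,0],
    [1,0,3,2.6,0],
    [1,0,3.1,2.4,0],
    [1,0,0,0,0],
    [1,0,0,0,0],
    [1,0,0,0,0],
    [1,3,0,0,0],
    [1,3,0,0,0],
    [1,3,0,0,0],
    [1,3,0,0,0],
    [1,2,0,0,0],
    [1,2,0,0,0],
    [1,0,0,0,0],
    [1,0,0,0,0]
  ]
}}

```text
time: 26.35
tool_pos: [0.4441, -0.1484, 0.0432]
ee_rot: [-1.128, 1.57, 2.484]
wrist_force: [-0.8, -0.1, 0.1]
width: 0.0004
```

Run:
```python
from h import *
to([.445,-.1495,.02])
```

```text
t 26.35 at [ 0.4441 -0.1484  0.0432] shift cm [ 2.32  0.14 -0.03] F [-0.8 -0.1  0.1]
```

Call:
{"name": "carry_out", "arguments": {
  "targets": [
    [1,1.2,0.1,0,0],
    [1,1.2,0,0,0],
    [1,0,0,0,0],
    [1,0,0,0,0],
    [1,0,0,0,0],
    [1,0,0,0,0],
    [1,0,0,0,0],
    [1,0,0,0,0],
    [1,0,0,0,0],
    [1,0,0,0,0],
    [1,0,0,0,0],
    [1,0,0,0,0],
    [1,0,0,0,0],
    [1,0,0,0,0],
    [1,0,0,0,0],
    [1,0,0,0,0],
    [1,0,0,0,0],
    [1,0,0,0,0],
    [1,0,0,0,0],
    [1,0,0,0,0]
  ]
}}

```text
time: 28.35
tool_pos: [0.4444, -0.1505, 0.0192]
ee_rot: [0.793, 1.571, -1.88]
wrist_force: [0.1, 0.3, 0.4]
width: 0.0004
```

Call:
{"name": "carry_out", "arguments": {
  "targets": [
    [1,0,0,0,0],
    [1,0,0,0,0],
    [1,0,0,0,0],
    [1,0,0,0,0],
    [1,0,0,0,0],
    [1,0,0,0,0],
    [1,0,0,0,0],
    [1,0,0,0,0],
    [1,-3,0,0,0],
    [1,-3,0,0,0],
    [1,-3,0,0,0],
    [1,-3,0,0,0],
    [1,0,0,0,0],
    [1,0,0,0,0]
  ]
}}

```text
time: 29.75
tool_pos: [0.4447, -0.1506, 0.1394]
ee_rot: [2.172, 1.57, -0.501]
wrist_force: [-1.2, -0.4, -0.4]
width: 0.0002
```

Run:
```python
from h import *
to([.651,-.206,.14])
```

```text
t 29.75 at [ 0.4447 -0.1506  0.1394] shift cm [ -0.04  14.27 -15.9 ] F [-1.2 -0.4 -0.4]
```

Call:
{"name": "carry_out", "arguments": {
  "targets": [
    [1,0,2.8,-3.2,0],
    [1,0,2.8,-3.2,0],
    [1,0,2.8,-3.2,0],
    [1,0,2.9,-3.2,0],
    [1,0,3,-3.1,0],
    [1,0,0,0,0],
    [1,0,0,0,0],
    [1,3,0,0,0],
    [1,3,0,0,0],
    [1,2,0,0,0],
    [1,1,0,0,0],
    [1,0,0,0,0],
    [1,0,0,0,0]
  ]
}}

```text
time: 31.05
tool_pos: [0.651, -0.2063, 0.0509]
ee_rot: [2.248, 1.569, -0.425]
wrist_force: [0.9, -0.3, 0.2]
width: 0.0003
```

Call:
{"name": "carry_out", "arguments": {
  "targets": [
    [1,0.5,0,0,0],
    [1,0,0,0,0],
    [1,0,0,0,0],
    [1,0,0,0,0]
  ]
}}

```text
time: 31.45
tool_pos: [0.6512, -0.2063, 0.0446]
ee_rot: [2.2, 1.57, -0.473]
wrist_force: [0.7, 0.2, -0.5]
width: 0.0003
```

Call:
{"name": "carry_out", "arguments": {
  "targets": [
    [1,0.3,0,0,0],
    [1,0,0,0,0],
    [1,0,0,0,0],
    [1,0,0,0,0]
  ]
}}

```text
time: 31.85
tool_pos: [0.6509, -0.2062, 0.0411]
ee_rot: [-0.022, 1.571, -2.695]
wrist_force: [0.3, 0.4, 0.6]
width: 0.0006
```

Run:
```python
from h import *
to([.651,-.206,.03]); snap('side','d1.png'); snap('wrist','d2.png')
m=w2px('d1.png',[.651,-.206,.06]); x,y=int(m[0])-33,int(m[1])-50; print(x,y)
a=cv2.resize(cv2.imread('pics/d1.png')[y:y+75,x:x+66],(396,450),interpolation=cv2.INTER_CUBIC)
b=cv2.resize(cv2.imread('pics/d2.png')[130:280,254:386],(396,450),interpolation=cv2.INTER_CUBIC)
cv2.imwrite('pics/d.png',np.hstack([a,b]))
for z in (.05,.06,.07,.08): print(z,(w2px('d1.png',[.651,-.206,z])-[x,y])*6, (w2px('d2.png',[.651,-.206,z])-[254,130])*3)
```

```text
t 31.85 at [ 0.6509 -0.2062  0.0411] shift cm [ 1.11 -0.01 -0.02] F [0.3 0.4 0.6]
298 122
0.05 [201.6 319.8] [188.4 285. ]
0.06 [202.2 304.2] [188.1 298.5]
0.07 [202.8 288. ] [187.8 312.9]
0.08 [202.8 272.4] [187.5 329.1]
```

View pics/d.png

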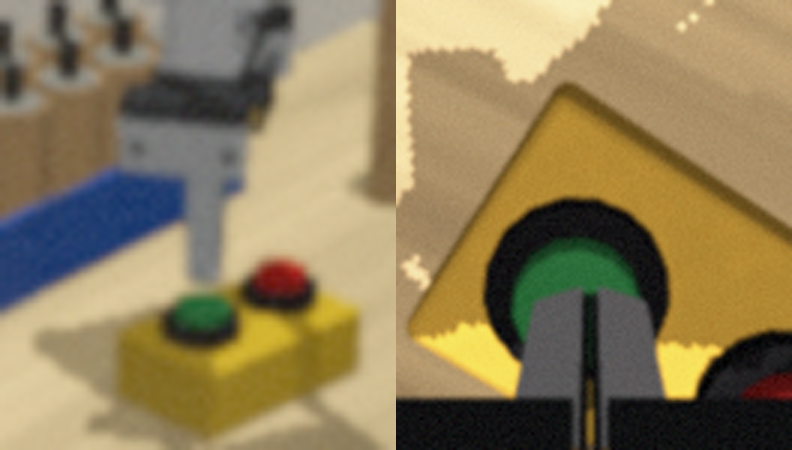

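The tips are centred over the green cap to within about 3 mm (cap centre x≈577, tip 590 in the crop), about 1 cm above it. I'll shift 3 mm and press in steps.

Call:
{"name": "carry_out", "arguments": {
  "targets": [
    [1,0.5,-0.3,0,0],
    [1,0,0,0,0],
    [1,0,0,0,0],
    [1,0,0,0,0]
  ]
}}

```text
time: 32.35
tool_pos: [0.6495, -0.2035, 0.0362]
ee_rot: [0.993, 1.571, -1.68]
wrist_force: [0.7, -0.4, -0.5]
width: 0.0006
```

Call:
{"name": "carry_out", "arguments": {
  "targets": [
    [1,0.3,0,0,0],
    [1,0,0,0,0],
    [1,0,0,0,0],
    [1,0,0,0,0]
  ]
}}

```text
time: 32.75
tool_pos: [0.6496, -0.2036, 0.0332]
ee_rot: [1.893, 1.571, -0.78]
wrist_force: [0.8, -0.8, 0.1]
width: 0.0008
```

Call:
{"name": "carry_out", "arguments": {
  "targets": [
    [1,0.3,0,0,0],
    [1,0,0,0,0],
    [1,0,0,0,0],
    [1,0,0,0,0]
  ]
}}

```text
time: 33.15
tool_pos: [0.65, -0.2037, 0.0308]
ee_rot: [2.208, 1.569, -0.465]
wrist_force: [0.1, 0.6, 2.8]
width: 0.0004
```

Call:
{"name": "carry_out", "arguments": {
  "targets": [
    [1,0.2,0,0,0],
    [1,0,0,0,0],
    [1,0,0,0,0],
    [1,0,0,0,0]
  ]
}}

```text
time: 33.55
tool_pos: [0.65, -0.2037, 0.0287]
ee_rot: [2.216, 1.569, -0.456]
wrist_force: [1.2, -1.1, 2.9]
width: 0.0006
```

Contact began near reported z = 0.032. I'll continue to the stop.

Call:
{"name": "carry_out", "arguments": {
  "targets": [
    [1,0.2,0,0,0],
    [1,0,0,0,0],
    [1,0,0,0,0]
  ]
}}

```text
time: 33.85
tool_pos: [0.6499, -0.2037, 0.0266]
ee_rot: [2.204, 1.57, -0.469]
wrist_force: [1.8, -0.2, 4.3]
width: 0.0005
```

Call:
{"name": "carry_out", "arguments": {
  "targets": [
    [1,0.2,0,0,0],
    [1,0,0,0,0],
    [1,0,0,0,0]
  ]
}}

```text
time: 34.15
tool_pos: [0.65, -0.2037, 0.026]
ee_rot: [2.197, 1.569, -0.475]
wrist_force: [-0.5, -0.2, 9.1]
width: 0.0002
```

Call:
{"name": "carry_out", "arguments": {
  "targets": [
    [1,0.1,0,0,0],
    [1,0,0,0,0],
    [1,0,0,0,0]
  ]
}}

```text
time: 34.45
tool_pos: [0.6501, -0.2037, 0.0259]
ee_rot: [2.226, 1.569, -0.447]
wrist_force: [-1.8, 0.4, 11.4]
width: 0.0001
```

Call:
{"name": "carry_out", "arguments": {
  "targets": [
    [1,-0.5,0,0,0],
    [1,-0.5,0,0,0],
    [1,-1,0,0,0],
    [1,-2,0,0,0],
    [1,-3,0,0,0],
    [1,-3,0,0,0],
    [1,-3,0,0,0],
    [1,0,0,0,0],
    [1,0,0,0,0],
    [1,0,0,0,0],
    [1,0,0,0,0],
    [1,0,0,0,0]
  ]
}}

```text
time: 35.65
tool_pos: [0.6487, -0.2032, 0.1511]
ee_rot: [-0.838, 1.567, 2.772]
wrist_force: [0.9, -0.0, -0.2]
width: 0.0
```

```bash
python3 f.py
python3 - <<'E'
from h import *
snap('top','e1.png'); a=cv2.imread('pics/t1.png').astype(int);b=cv2.imread('pics/e1.png').astype(int)
d=abs(a-b).max(2)
for n,(r0,r1,c0,c1) in dict(crate=(185,252,225,320),mat=(205,268,380,455),red=(145,170,443,465)).items(): print(n,(d[r0:r1,c0:c1]>70).sum())
print(robot.close_job())
E
```

```text
[-0.11  0.22  0.28] [ 0.6495 -0.2035  0.1531] [-0.000e+00 -4.644e+01 -3.029e+01  7.000e-02 -4.000e-02 -0.000e+00] 35.95
crate 0
mat 3680
red 177
the job is handed in; nothing more can be done
None
```

I pointed at the empty tube, then at the middle of the black stick, pressed the green button to its stop, and handed the job in at about 36 s of the 64 s limit.

- **Pointing, done twice:** The first round was about 6.5 cm above each target. The real fingertips turned out to be about 3 cm above the reported TCP, shown by the cameras and by finding no contact at reported z = 0.048. I redid both in order before pressing. By the camera estimate of about 33 mm offset, the tips were held about 3–4 cm above the tube mouth and above the stick, for over 2 s each. I did not take a picture during the second stick hold, so its position rests on the earlier measurement and the reported pose.
- **Button:** Contact force rose steadily with travel, then jumped to about 11 N with the TCP stopped at reported z = 0.026. Contact had begun near 0.032, so the travel matches the full 6 mm. I then drew back about 12 cm with no remaining force, but did not look at the button to confirm it came back up.
- **Untouched things:** The top view shows no change in the crate. The same comparison for the mat and the red button flagged differences. I put these down to the arm and its shadow covering those areas, so it neither confirms nor rules out a change there. I felt no contact force apart from the green button press.

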